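# Set the tin music box on its sounding board and play it out

### The arm

A 6-joint arm with a two-finger parallel gripper is mounted at the origin on the work surface. World frame = base frame: x ahead of the robot, y to its left, z up, the work surface at z = 0. Lengths are in mm, angles in rad, forces in N, time in s.
With the tool pointing down it reaches from about 275 to 750 mm from the base axis. Payload 10.2 kg.
Tool frame: the origin (TCP) lies at the very end of the fingers, on their centre line; the grasp point (between the pads) lies 19 mm behind it; z points along the fingers, y is the direction in which the jaws open and shut (so a half turn about z gives the same grasp; the last joint's range is limited). The gripper opens to 85 mm and grips with 20 to 120 N. Pads are 22 mm wide; open, the fingers measure 114 mm over their backs; the gripper's body (76 mm by 85 mm) begins 54 mm behind the grasp point. The pads swing forward as they close: fully open they stand 13 mm farther back than shut.
Start: joints at [1.069, 0.313, 1.498, -0, 1.331, -0.223], TCP at [144.494, 504.73, 231.294] pointing down, gripper open.
Joint ranges: [-2.94, 2.94], [-0.97, 2.17], [0.19, 2.56], [-1.23, 4.37], [0.02, 3.11], [-2.88, 2.88]. Speed limits (rad/s): [2.39, 2.39, 3.01, 3.14, 3.14, 3.14].

### API

Orientations are given as a unit quaternion [w, x, y, z].
In Python, from rig import * gives the robot as it stands. The module is installed in compiled form; this text tells all that it offers.
- The arm moves only by the shell command python3 -m crank 'ROWS' [FORCE]. ROWS is a JSON object of lists of equal length, an entry for each row: "dp": the shift along the world's x, y, z in cm, a list of three; "delta_rot": the turn, a rotation vector about the world's x, y, z in degrees, a list of three; "claw": the closure in counts, from 0 (fully open) to 255 (shut). A call has 1 to 10 rows; each row shifts and turns the commanded pose from where the row before left it; what a row does not reach is not made up. A row lasts 1/10 s, in which the tool goes at most 50 mm and 8.59 degrees, less where a joint would pass 70% of its speed; a pose out of reach is approached as far as the arm can. A call is refused whole if a number of a shift passes 5 or a number of a turn 8.59, either way. A call with a gripper value outside its range is refused whole. The fingers move at their own pace and stop on an object; FORCE is the grip in N (left out, the last holds). Time passes only in rows, so rows that do not move let the fingers close. It gives the time, the measured TCP pose, the force and the opening at its end, in the units of the state.
- sense(): the state, without advancing time (a new reading comes with each control period).
- capture(name): name is "scene" or "top" or "wrist"; returns (picture, depth): 384x512x3 uint8, red, green, blue; 384x512 float32, mm along the optical axis (not along the pixel's ray), 0 where there is no reading.
- camera_model(name): a dict with "fx", "fy", "cx", "cy" (pixels), "cam_to_world" (4x4, takes a point from camera to world coordinates); the wrist camera has in their place "T_tool_cam" (4x4, takes a point from camera to tool coordinates, whose origin is the TCP and whose axes are the flange's). Camera axes: x right, y up, looking along -z (the intrinsics and any distortion apply to the point x, -y, -z); pixel columns grow to the right and rows downward; lengths in mm; the calibration is good to about 2 mm. The wrist camera is an equidistant fisheye: a pixel r from the principal point sees the ray r / f radians off the axis. A picture is of the moment at which its call begins: read the wrist's pose just before it. camera_model takes no time and is no camera call.
- finish_job(): hands the job in, once; it reports no verdict.
Trained networks look in the newest picture that a camera, given by its name, has taken for a name from the list of things; names that differ only in an ending like _2 or _b are one class to them, and where a whole thing is asked for, a point or a joint stands for the part that bears it (a point fixed in the world has none). Each returns a list of dicts, best first, with "p" (0 to 1); they miss things now and then, are a little off and sometimes report something else, mostly with a low value. They report only what shows in the picture. A call takes as long as a camera call. They do not tell look-alikes from the thing itself.
- boxes_of(camera, target): "centre" ([column, row] in pixels, amid what is visible of it).
- masks_of(camera, target): "region" (384x512 bool, what is visible of it) and "centre" ([column, row] in pixels, amid what is visible of it).
- pinpoint(camera, target): "centre" ([column, row] in pixels: a listed point, or the origin of a listed thing).
The state is a dict: "time_s": time; "joints": joint angles; "dq": joint speeds; "tau": joint torques, N m; "eef_pos": TCP position; "ee_rot": TCP orientation; "force": force on the tool from outside, world axes, zero at the start; "wrist_torque": the same for the moment, N m; "grip_width": opening from 0.0 (shut) to 1.0 (fully open).
Only numpy, scipy, OpenCV 4.12 (cv2) and the standard library are available. Lean on these libraries where they do the work, as an engineer would, in place of code of your own. Each camera call takes 0.05 s, during which the arm holds its last target.

### The job

Lay the pale sounding board flat in the middle of the red tray, then set the blue tin music box upright and square on the middle of the board, let go, and only then take its crank by the knob and turn it clockwise until it comes to its stop. The tin dents easily: hold the box and its crank with a light grip only, and set it down on the board softly. Leave the bell, bottle, cup, piece case and fan where they are.

Things in the scene. Friction and masses are not known exactly. Their poses are not given: they have to be found in the camera images.
- tray: Round red lacquered tray fixed to the table, 240 mm across the rim, rim 16 mm high and 5 mm thick; the flat inner floor lies 6 mm above the table and is 206 mm or more across. Origin: centre of the underside, on the table. A small brass disc marks the middle.
- sound_board: Loose pale wood board lying flat, 150 x 66 x 8 mm (x, y, z of its frame), about 60 g, thin dark lines along its length. Origin: centre of the underside. z points up. Starts flat on the table.
- music_box: Loose blue tin music box with brass bands, 110 x 56 x 46 mm (x, y, z of its frame) without the crank, 0.3 to 0.55 kg. Origin: centre of the underside, z up. A red disc on the lid marks its -x end, the crank is at the +x end. The tin dents if a finger squeezes or pushes box, crank or knob with over 40 N, or if the box is pressed or dropped on the board with over 40 N.
- box_grip (a point): Best place to hold the music box, across its 56 mm width, clear of the crank: inside the box at x = -14 mm, y = 0, 32 mm above the underside (14 mm under the lid). Axes as the box.
- crank_axis (a point): Where the crank's vertical axis meets the lid: x = +24 mm, y = 0, 46 mm above the underside. Crank and knob sweep a circle 31 mm in radius about it and reach 72 mm above the underside.
- crank (a joint): Angle of the crank arm in rad, growing clockwise seen from above. 0: the arm points along the box's +y; 1.57: +x; 4.71: the stop, the arm points along -x, towards the red disc, beside a small red pin. Starts between 0 and 1.2. It turns with under 1 N at the knob.
- knob_mid (a point): Middle of the dark wooden crank knob, an upright cylinder 14 mm in diameter and 18 mm tall that spins freely on its pin; 24 mm from the crank's axis and 63 mm above the underside of the box. The steel crank arm, 10 mm wide, lies right under the knob, 50 to 54 mm above the underside.
- bell: Bystander: bronze bell weight, 68 mm in diameter, 77 mm tall with its loop. Origin: centre of the underside.
- sake_bottle: Bystander: grey stoneware sake bottle, 76 mm in diameter, 140 mm tall. Origin: centre of the underside.
- sake_cup: Bystander: small stoneware cup, 54 mm in diameter, 40 mm tall. Origin: centre of the underside.
- piece_case: Bystander: horn piece case, 82 x 134 x 44 mm (x, y, z). Origin: centre of the underside.
- fan: Bystander: closed folding fan lying flat, 200 x 22 x 16 mm, long along its x. Origin: centre of the underside.
There are look-alikes about, which are no part of the job. Of the things shaped like the tray, the red one is meant.

How it is judged (in metres and radians):
On the way, in this order (a step that is already met when the one before it is completed fails the run):
1. the sounding board lies flat on the tray's floor, within 25 mm of its middle, let go (horizontal distance between sound_board and tray below 0.025 m and z of sound_board in the frame of tray below 0.009 m and angle between sound_board's own z axis and vertical below 0.06 rad and contact force between the fingers and sound_board below 0.3 N), for 0.2 s.
2. the music box stands on the board, within 15 mm of its middle and 0.2 rad of square to it, let go, its crank not yet played out (horizontal distance between music_box and sound_board below 0.015 m and angle between the x axis of music_box and the x axis of sound_board, either way round below 0.2 rad and z of music_box in the frame of sound_board below 0.011 m and angle between music_box's own z axis and vertical below 0.06 rad and contact force between the fingers and music_box below 0.3 N and value of joint crank below 2.5 rad), for 0.2 s.
3. the crank is turned to its stop (within 0.2 rad) (value of joint crank above 4.51 rad), for 0.1 s.
At the end, for the whole second after the job is handed in: The board lies flat on the tray's floor within 25 mm of the tray's middle; the music box stands upright and at rest on the board, within 20 mm of its middle and 0.26 rad of square to it (either way round); the crank is within 0.2 rad of its stop (horizontal distance between sound_board and tray below 0.025 m and z of sound_board in the frame of tray below 0.009 m and angle between each of sound_board, music_box's own z axis and vertical below 0.06 rad and horizontal distance between music_box and sound_board below 0.02 m and angle between the x axis of music_box and the x axis of sound_board, either way round below 0.26 rad and z of music_box in the frame of sound_board below 0.011 m and value of joint crank above 4.51 rad and linear speed of music_box below 0.02 m/s); the robot touches nothing.
It fails at once if the tin box, its crank or knob is squeezed or pushed by the fingers with well over 40 N a finger (95 N in all) (contact force between the fingers and music_box above 95 N).
It fails at once if the music box is pressed or dropped on the board with more than 40 N (contact force between music_box and sound_board above 40 N).
It fails at once if a bystander is moved by more than 25 mm (distance of any of bell, sake_bottle, sake_cup, piece_case, fan from where it was at the start of the episode above 0.025 m).
It also fails if it takes over 72 s, if anything falls off the work surface, if the arm or the gripper's body presses on something with over 40 N, if the wrist force passes 120 N, or if a joint passes its speed limit or range.

## Working session

There is one attempt and no reset: what is moved stays moved. The work goes in short steps, Python scripts to look and compute and a shell command to move; the robot and the scene stay as the last step left them, time stands still between calls to the robot, and variables do not carry over. Pictures are saved under pics/ and viewed, and the job is handed in when it is done.

```bash
mkdir -p pics; cat > h.py <<'E'
from rig import *
import numpy as np, cv2
def save(name,img,crop=None,scale=1):
    if crop is not None: x0,y0,x1,y1=crop; img=img[y0:y1,x0:x1]
    img=cv2.resize(img,None,fx=scale,fy=scale,interpolation=cv2.INTER_CUBIC)
    cv2.imwrite('pics/'+name,cv2.cvtColor(img,cv2.COLOR_RGB2BGR))
def world(cam,px,d,m=None):
    m=m or camera_model(cam)
    u,v=px
    p=np.array([(u-m['cx'])/m['fx']*d,-(v-m['cy'])/m['fy']*d,-d,1])
    return (np.array(m['cam_to_world'])@p)[:3]
def cloud(cam,depth):
    m=camera_model(cam); v,u=np.mgrid[0:384,0:512]
    P=np.stack([(u-m['cx'])/m['fx']*depth,-(v-m['cy'])/m['fy']*depth,-depth,np.ones_like(depth)],-1)
    return (P@np.array(m['cam_to_world']).T)[...,:3]
E
python3 - <<'E'
from h import *
print(sense())
for c in ['top','scene']:
    m=camera_model(c); print(c,m)
    i,d=capture(c); save(c+'0.png',i,scale=1.5); np.save(c+'0.npy',d); np.save(c+'0i.npy',i)
    for t in ['tray','sound_board','music_box','bell','sake_bottle','sake_cup','piece_case','fan']:
        print(c,t,[(np.round(b['centre']),round(b['p'],2)) for b in boxes_of(c,t)])
i,d=capture('wrist'); save('w0.png',i,scale=1.5)
print(camera_model('wrist'))
E
```

```text
{'time_s': 0.0, 'joints': array([ 1.06859330e+00,  3.13460306e-01,  1.49848335e+00, -1.65312302e-05,
        1.33098732e+00, -2.23423418e-01]), 'dq': array([ 0.00015301,  0.00044876,  0.00050863,  0.00135565,  0.0019634 ,
       -0.00049962]), 'tau': array([ 1.61609451e-04, -4.12264323e+01, -2.59741366e+01, -1.93275609e-04,
        4.16273688e-03,  5.03389219e-05]), 'eef_pos': array([144.3641739 , 504.47846864, 230.71238725]), 'ee_rot': array([-2.29983590e-04,  1.38936880e-01,  9.90301013e-01, -6.28448328e-04]), 'force': array([ 0.44204036, -0.11784216, -0.32945472]), 'wrist_torque': array([-0.01149791, -0.02659129,  0.03175147]), 'grip_width': 0.9989621574237322}
top {'fx': 461.7194901324766, 'fy': 461.7194901324766, 'cx': 264.71956490211824, 'cy': 180.70860276400725, 'cam_to_world': array([[-2.04157231e-02,  9.98223293e-01, -5.59772816e-02,
         4.49025944e+02],
       [-9.99447467e-01, -1.89078439e-02,  2.73359559e-02,
        -7.93004553e+01],
       [ 2.62289782e-02,  5.65044356e-02,  9.98057759e-01,
         1.34828319e+03],
       [ 0.00000000e+00,  0.00000000e+00,  0.0000
[... 1220 characters left out ...]
y([226., 229.]), 0.69)]
scene sake_cup [(array([341., 226.]), 0.73), (array([354., 196.]), 0.71)]
scene piece_case [(array([339., 228.]), 0.77), (array([312., 146.]), 0.45)]
scene fan [(array([158., 252.]), 0.62), (array([280., 190.]), 0.54)]
{'fx': 297.3186396354542, 'fy': 297.3186396354542, 'cx': 257.8245272954894, 'cy': 191.81802560777922, 'T_tool_cam': array([[-1.44039158e-03,  9.46653686e-01,  3.22249474e-01,
         8.35119547e+01],
       [ 9.99998961e-01,  1.34800444e-03,  5.09843225e-04,
        -4.62478429e-02],
       [ 4.82512466e-05,  3.22249873e-01, -9.46654645e-01,
        -1.42253565e+02],
       [ 0.00000000e+00,  0.00000000e+00,  0.00000000e+00,
         1.00000000e+00]])}
```

View pics/top0.png

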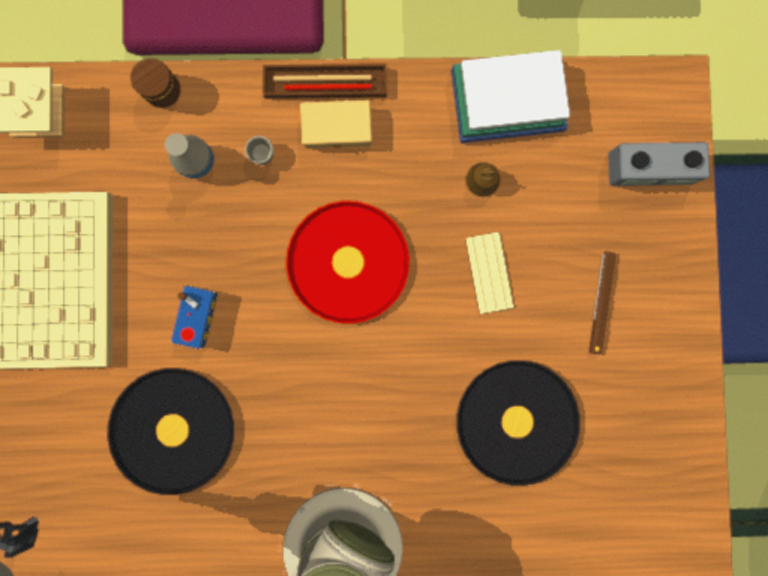

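View pics/scene0.png

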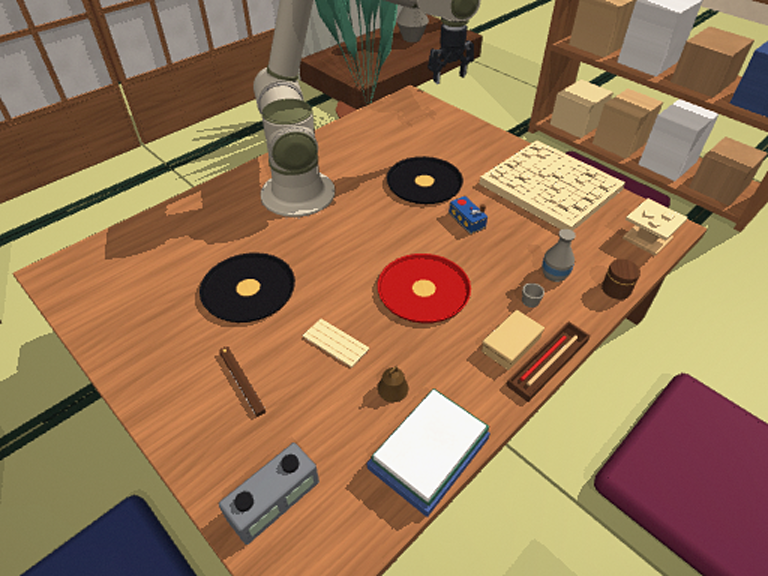

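View pics/w0.png

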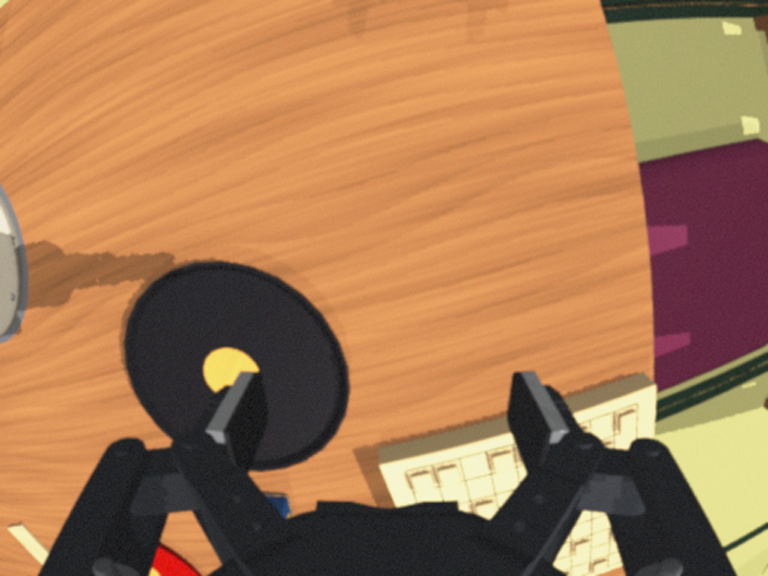

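Candidates, in 512-px top-image pixels:
- **Tray:** the red one at (232,175) is the one I want. Black look-alikes are at (115,287) and (344,281).
- **Board:** the lined pale board at (326,182). The plain beige case at (224,82) could be mistaken for it.
- **Music box:** the only blue one is at (130,212).

Next I measure these and check close crops.

```bash
python3 - <<'E'
from h import *
i=np.load('top0i.npy'); d=np.load('top0.npy'); P=cloud('top',d)
m=camera_model('top'); C=np.array(m['cam_to_world'])
print('table z',np.median(P[215:230,200:300,2]))
def ray(px,z):
    u,v=px; r=C[:3,:3]@np.array([(u-m['cx'])/m['fx'],-(v-m['cy'])/m['fy'],-1]); o=C[:3,3]
    return o+r*(z-o[2])/r[2]
hsv=cv2.cvtColor(i,cv2.COLOR_RGB2HSV).astype(int); H,S,V=hsv[...,0],hsv[...,1],hsv[...,2]
def rep(name,mask,box,z):
    M=np.zeros_like(mask); x0,y0,x1,y1=box; M[y0:y1,x0:x1]=mask[y0:y1,x0:x1]
    n,l,s,c=cv2.connectedComponentsWithStats(M.astype(np.uint8)); k=1+np.argmax(s[1:,4]); L=l==k
    cn=max(cv2.findContours(L.astype(np.uint8),0,2)[0],key=cv2.contourArea).reshape(-1,2)
    W=np.array([ray(p,z)[:2] for p in cn]).astype(np.float32)
    r=cv2.minAreaRect(W); print(name,s[k],'rect',r,'medz',np.median(P[L][:,2]), 'pts mean',[round(x,1) for x in np.array([ray(p,z)[:2] for p in np.argwhere(L)[:,::-1]]).mean(0)])
red=((H<8)|(H>172))&(S>150)
rep('trayred',red,(180,125,285,225),14)
rep('traydisc',(H>18)&(H<32)&(S>120)&(V>150),(215,160,250,190),6)
rep('board',(H>20)&(H<40)&(S<140)&(V>180),(300,145,355,220),8)
rep('boxblue',(H>100)&(H<125)&(S>120),(105,180,155,240),46)
rep('reddisc',red,(105,180,155,240),46)
for c in ['top','scene']:
    capture(c)
    for t in ['sound_board','music_box','box_grip','crank_axis','knob_mid','tray']:
        print(c,t,[(np.round(b['centre'],1),round(b['p'],2)) for b in pinpoint(c,t)])
save('c1.png',i,(95,175,165,245),8); save('c2.png',i,(300,140,360,220),7)
E
```

```text
table z 0.47228071080337486
trayred [ 191  134   82   82 4906] rect ((544.2037963867188, -20.3939208984375), (234.13388061523438, 234.8987579345703), 89.06822204589844) medz 6.96464495125133 pts mean [np.float64(544.3), np.float64(-20.3)]
traydisc [222 165  20  20 313] rect ((544.260986328125, -19.768863677978516), (55.21903610229492, 55.423805236816406), 88.99597930908203) medz 6.86182783424465 pts mean [np.float64(545.3), np.float64(-19.6)]
board [ 311  155   32   54 1172] rect ((518.6365966796875, -295.16815185546875), (150.44760131835938, 67.15071868896484), 9.151105880737305) medz 8.519984629215287 pts mean [np.float64(518.6), np.float64(-295.0)]
boxblue [115 191  27  41 559] rect ((444.7137756347656, 268.42913818359375), (53.316627502441406, 105.92621612548828), 75.83500671386719) medz 46.18140153737659 pts mean [np.float64(446.6), np.float64(266.8)]
reddisc [121 219   8   8  59] rect ((412.7179260253906, 278.61572265625), (19.381855010986328, 19.65504264831543), 89.78153991699219) medz 46.74271679522917 pts mean [np.float64(412.6), np.float64(278.5)]
top sound_board [(array([325.5, 180.8]), 0.84)]
top music_box [(array([133.2, 209.9]), 0.61)]
top box_grip [(array([127.4, 213.4]), 0.77), (array([398.8, 201.8]), 0.24)]
top crank_axis [(array([128.5, 202.5]), 0.68)]
top knob_mid [(array([119.8, 195. ]), 0.36)]
top tray [(array([344.6, 279.5]), 0.81), (array([116.3, 286.5]), 0.68), (array([233. , 174.6]), 0.56)]
scene sound_board [(array([220., 229.]), 0.86)]
scene music_box [(array([309. , 144.4]), 0.77)]
scene box_grip [(array([312.5, 137.3]), 0.84)]
scene crank_axis [(array([316.9, 142.4]), 0.78)]
scene knob_mid []
scene tray [(array([287.1, 121.5]), 0.95), (array([280.1, 191.7]), 0.94), (array([166. , 190.8]), 0.62), (array([311.3, 137.9]), 0.55)]
```

View pics/c1.png

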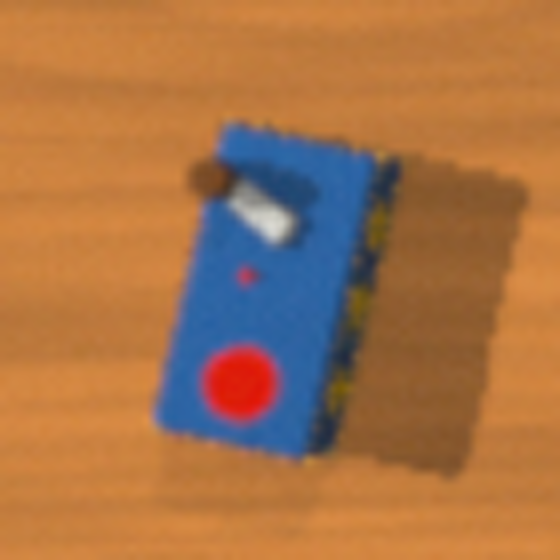

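View pics/c2.png

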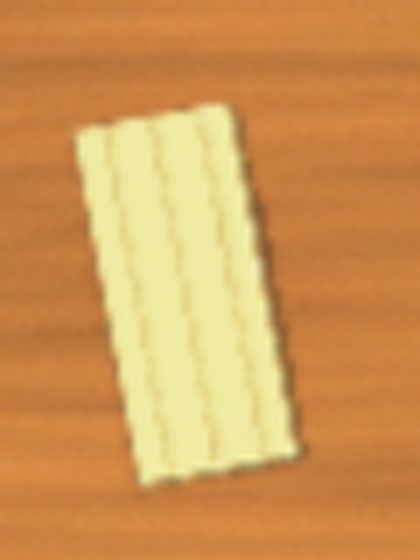

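The first crop shows the blue box with its red disc at about (125,223) in the full image, and the crank arm pointing up-left to the knob at (121,197). The second shows the pale lined board, so both choices hold. Now I move over to the board.

```bash
python3 -m crank '{"dp":[[1.87,-4,-0.3],[1.87,-4,-0.3],[1.87,-4,-0.3],[1.87,-4,-0.3],[1.87,-4,-0.3],[1.87,-4,-0.3],[1.87,-4,-0.3],[1.87,-4,-0.3],[1.87,-4,-0.3],[1.87,-4,-0.3]],"delta_rot":[[0,0,1.25],[0,0,1.25],[0,0,1.25],[0,0,1.25],[0,0,1.25],[0,0,1.25],[0,0,1.25],[0,0,1.25],[0,0,1.25],[0,0,1.25]],"claw":[0,0,0,0,0,0,0,0,0,0]}' 40
python3 -m crank '{"dp":[[1.87,-4,-0.3],[1.87,-4,-0.3],[1.87,-4,-0.3],[1.87,-4,-0.3],[1.87,-4,-0.3],[1.87,-4,-0.3],[1.87,-4,-0.3],[1.87,-4,-0.3],[1.87,-4,-0.3],[1.87,-4,-0.3]],"delta_rot":[[0,0,1.25],[0,0,1.25],[0,0,1.25],[0,0,1.25],[0,0,1.25],[0,0,1.25],[0,0,1.25],[0,0,1.25],[0,0,1.25],[0,0,1.25]],"claw":[0,0,0,0,0,0,0,0,0,0]}'
python3 - <<'E'
from h import *
s=sense(); print(s)
i,d=capture('wrist'); save('w1.png',i,scale=1.5)
E
```

```text
time_s: 2.65
eef_pos: [331.9, 103.0, 201.5]
ee_rot: [0.001, 0.03, 1.0, 0.0]
force: [1.2, 1.4, -0.1]
grip_width: 0.999
time_s: 3.65
eef_pos: [519.0, -297.0, 171.1]
ee_rot: [0.0, -0.079, 0.997, 0.0]
force: [0.2, -0.4, 0.5]
grip_width: 0.999
{'time_s': 3.65, 'joints': array([-7.15571436e-01,  5.21514484e-01,  1.35134535e+00,  9.11323394e-05,
        1.26871082e+00, -2.44455262e+00]), 'dq': array([-0.32291436,  0.78511334, -1.15100706,  0.00182835,  0.35259388,
       -0.54007183]), 'tau': array([  0.85605752, -54.51815486, -20.36470234,  -0.09107054,
        -0.44295257,   0.67828786]), 'eef_pos': array([ 519.00358897, -297.02395725,  171.06822158]), 'ee_rot': array([ 3.87510549e-05, -7.89964789e-02,  9.96874894e-01,  2.26246869e-05]), 'force': array([ 0.22160719, -0.39691164,  0.53777737]), 'wrist_torque': array([-0.03752155,  0.01417772,  0.02863105]), 'grip_width': 0.9989158113267825}
```

View pics/w1.png

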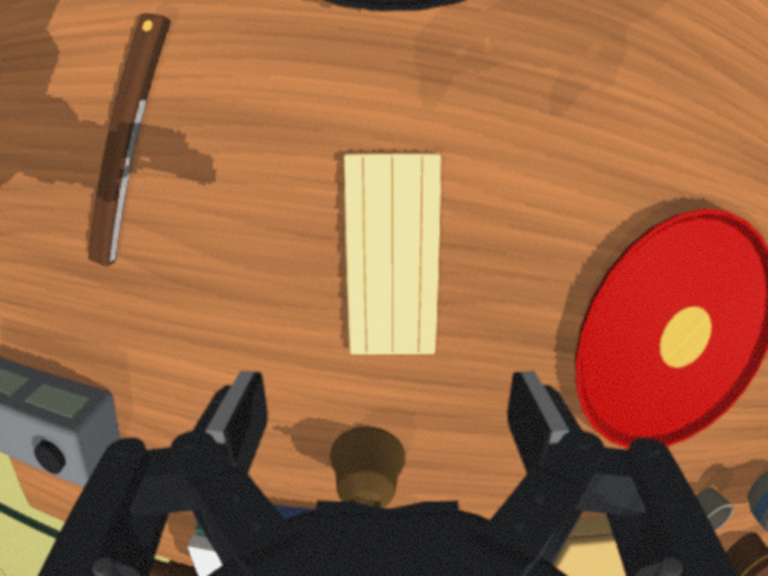

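```bash
cat >> h.py <<'E'
from scipy.spatial.transform import Rotation as Rn
def wray(px,z,s):
    m=camera_model('wrist'); u=np.array([px[0]-m['cx'],px[1]-m['cy']])/m['fx']; r=np.hypot(*u)
    k=np.sin(r)/r if r>1e-9 else 1
    v=np.array([u[0]*k,-u[1]*k,-np.cos(r)])
    T=np.array(m['T_tool_cam']); q=s['ee_rot']; R=Rn.from_quat([q[1],q[2],q[3],q[0]]).as_matrix()
    o=R@T[:3,3]+s['eef_pos']; w=R@T[:3,:3]@v
    return o+w*(z-o[2])/w[2]
def comp(mask,box=None):
    M=np.zeros(mask.shape,np.uint8)
    x0,y0,x1,y1=box or (0,0,512,384); M[y0:y1,x0:x1]=mask[y0:y1,x0:x1]
    n,l,s,c=cv2.connectedComponentsWithStats(M); k=1+np.argmax(s[1:,4]); L=(l==k).astype(np.uint8)
    return max(cv2.findContours(L,0,cv2.CHAIN_APPROX_NONE)[0],key=cv2.contourArea).reshape(-1,2)
def hsv(i):
    h=cv2.cvtColor(i,cv2.COLOR_RGB2HSV).astype(int); return h[...,0],h[...,1],h[...,2]
def wrect(cn,z,s):
    r=cv2.minAreaRect(np.array([wray(p,z,s)[:2] for p in cn],np.float32))
    (c,(w,h),a)=r
    if w<h: w,h=h,w; a+=90
    a=(a+90)%180-90
    return np.round(c,1),round(w,1),round(h,1),round(a,2)
def jaw(s):
    q=s['ee_rot']; R=Rn.from_quat([q[1],q[2],q[3],q[0]]).as_matrix(); return np.degrees(np.arctan2(R[1,1],R[0,1])),R[:,2]
E
python3 - <<'E'
from h import *
s=sense(); i,d=capture('wrist'); H,S,V=hsv(i)
cn=comp((H>18)&(H<40)&(S<130)&(V>170),(210,90,310,245))
print(s['eef_pos'],jaw(s)); print('board',wrect(cn,8,s))
disc=comp((H>18)&(H<32)&(S>120)&(V>170),(420,190,500,260)); print('disc',wrect(disc,6,s))
E
```

```text
[ 520.07551248 -302.23456213  169.58949009] (np.float64(98.95331067436241), array([ 4.05623982e-04, -1.64218222e-03, -9.99998569e-01]))
board (array([ 517.1, -293.7]), 148.4, 65.6, 9.16)
disc (array([544.4, -19. ]), 57.7, 56.2, 27.81)
```

```bash
python3 -m crank '{"dp":[[0,0,0],[0,0,-3],[0,0,-3],[0,0,-3]],"delta_rot":[[0,0,0.2],[0,0,0],[0,0,0],[0,0,0]],"claw":[0,0,0,0]}'; python3 -m crank '{"dp":[[0,0,0],[0,0,0],[0,0,0]],"delta_rot":[[0,0,0],[0,0,0],[0,0,0]],"claw":[0,0,0]}'; python3 -c "
from h import *
print(sense()['eef_pos'],jaw(sense()))"
```

```text
time_s: 4.15
eef_pos: [518.4, -294.0, 81.0]
ee_rot: [0.0, -0.081, 0.997, -0.0]
force: [-1.0, -1.3, -0.4]
grip_width: 1.0
time_s: 4.45
eef_pos: [519.3, -295.5, 83.5]
ee_rot: [0.001, -0.081, 0.997, -0.001]
force: [0.2, 1.0, 1.0]
grip_width: 1.0
[ 519.26666225 -295.47203732   83.53419746] (np.float64(99.25367663081265), array([ 0.00251688, -0.00215245, -0.99999452]))
```

```bash
python3 - <<'E'
from h import *
s=sense(); i,d=capture('wrist'); save('w2.png',i,scale=1.5)
m=camera_model('wrist');T=np.array(m['T_tool_cam'])
v,u=np.mgrid[0:384,0:512]; U=(u-m['cx'])/m['fx'];W=(v-m['cy'])/m['fy'];r=np.hypot(U,W)+1e-9
t=np.tan(r)/r
P=np.stack([U*t*d,-W*t*d,-d],-1)@T[:3,:3].T+T[:3,3]
L=(d>0)&(np.abs(P[...,1])<70)&(P[...,2]<25)&(P[...,2]>-50)&(v<300)
for side in (-1,1):
    q=P[L&(P[...,1]*side>0)]; print(side,len(q),np.percentile(q,[0,1,5,50,95,99,100],axis=0).round(1).tolist())
H,S,V=hsv(i)
print(s['eef_pos'],'board',P[...,2][190:210,255:265].mean())
E
```

```text
-1 1667 [[-11.0, -56.6, -50.0], [-9.4, -56.1, -49.8], [-6.4, -54.7, -48.3], [7.8, -43.0, -33.2], [12.0, -42.3, -16.9], [12.3, -42.1, -14.1], [12.6, -41.8, -12.6]]
1 1655 [[-10.6, 42.0, -50.0], [-9.7, 42.3, -49.7], [-6.5, 42.4, -48.2], [7.6, 43.2, -33.2], [11.8, 54.9, -17.1], [12.1, 56.1, -13.8], [12.5, 56.7, -12.5]]
[ 519.26666225 -295.47203732   83.53419746] board 74.72100907864238
```

View pics/w2.png

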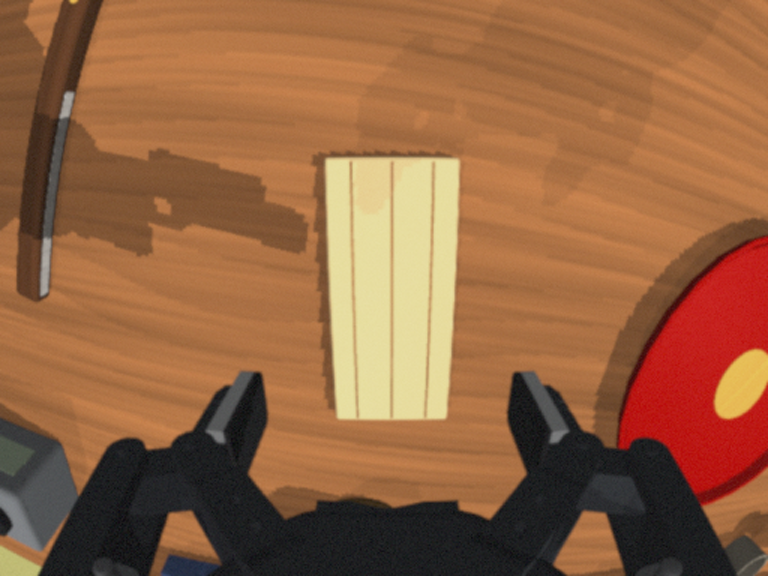

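```bash
cat >> h.py <<'E'
def tips():
    s=sense(); i,d=capture('wrist')
    m=camera_model('wrist');T=np.array(m['T_tool_cam'])
    v,u=np.mgrid[0:384,0:512]; U=(u-m['cx'])/m['fx'];W=(v-m['cy'])/m['fy'];r=np.hypot(U,W)+1e-9
    t=np.tan(r)/r
    P=np.stack([U*t*d,-W*t*d,-d],-1)@T[:3,:3].T+T[:3,3]
    L=(d>0)&(np.abs(P[...,1])<70)&(P[...,2]<5)&(P[...,2]>-50)&(v<300)&(np.abs(P[...,0])<14)
    for side in (-1,1):
        q=P[L&(P[...,1]*side>0)]; print(s['grip_width'],side,'tipz',q[:,2].max().round(1),'inner y',np.abs(q[:,1]).min().round(1))
E
python3 -m crank '{"dp":[[-0.05,0.05,0],[0,0,0],[0,0,0],[0,0,0]],"delta_rot":[[0,0,0],[0,0,0],[0,0,0],[0,0,0]],"claw":[42,42,42,42]}'
python3 -c "
from h import *
tips();s=sense();print(s['eef_pos'],jaw(s))"
```

```text
time_s: 4.9
eef_pos: [518.0, -294.8, 81.4]
ee_rot: [0.0, -0.08, 0.997, -0.0]
force: [-0.6, -0.1, -0.3]
grip_width: 0.839
0.8390588489041703 -1 tipz -7.5 inner y 35.0
0.8390588489041703 1 tipz -7.5 inner y 35.2
[ 518.00164399 -294.78950414   81.3363531 ] (np.float64(99.22368525434023), array([ 3.31803844e-05, -1.16968963e-05, -9.99999999e-01]))
```

```bash
python3 -m crank '{"dp":[[0,0,-2],[0,0,-2],[0,0,-1.5],[0,0,-1],[0,0,-0.8],[0,0,-0.5],[0,0,-0.3],[0,0,-0.2],[0,0,-0.1],[0,0,0]],"delta_rot":[[0,0,0],[0,0,0],[0,0,0],[0,0,0],[0,0,0],[0,0,0],[0,0,0],[0,0,0],[0,0,0],[0,0,0]],"claw":[18,18,18,18,18,18,18,18,18,18]}' 40
python3 -m crank '{"dp":[[0,0,-0.1],[0,0,0],[0,0,0],[0,0,0],[0,0,0],[0,0,0]],"delta_rot":[[0,0,0],[0,0,0],[0,0,0],[0,0,0],[0,0,0],[0,0,0]],"claw":[18,40,60,255,255,255]}' 40
```

```text
time_s: 5.95
eef_pos: [518.1, -294.8, -2.5]
ee_rot: [0.0, -0.08, 0.997, -0.0]
force: [0.1, 0.0, 0.7]
grip_width: 0.93
time_s: 6.55
eef_pos: [518.1, -294.8, -3.1]
ee_rot: [0.0, -0.08, 0.997, -0.0]
force: [-2.0, 1.8, 6.7]
grip_width: 0.753
```

```bash
python3 -m crank '{"dp":[[0,0,0.3],[0,0,0.7],[0,0,1],[0,0,1],[0,0,1],[0,0,1],[0,0,0],[0,0,0]],"delta_rot":[[0,0,0],[0,0,0],[0,0,0],[0,0,0],[0,0,0],[0,0,0],[0,0,0],[0,0,0]],"claw":[255,255,255,255,255,255,255,255]}'
python3 -c "
from h import *
s=sense();i,d=capture('wrist');save('w3.png',i,scale=1.5)
m=camera_model('wrist');H,S,V=hsv(i)
print(s['eef_pos'],jaw(s))"
```

```text
time_s: 7.35
eef_pos: [518.0, -294.8, 46.4]
ee_rot: [0.0, -0.08, 0.997, -0.0]
force: [0.1, -0.2, -1.7]
grip_width: 0.757
[ 517.97467984 -294.75152058   46.40264301] (np.float64(99.22906025097943), array([ 1.22320596e-04, -1.55945786e-04, -9.99999980e-01]))
```

View pics/w3.png

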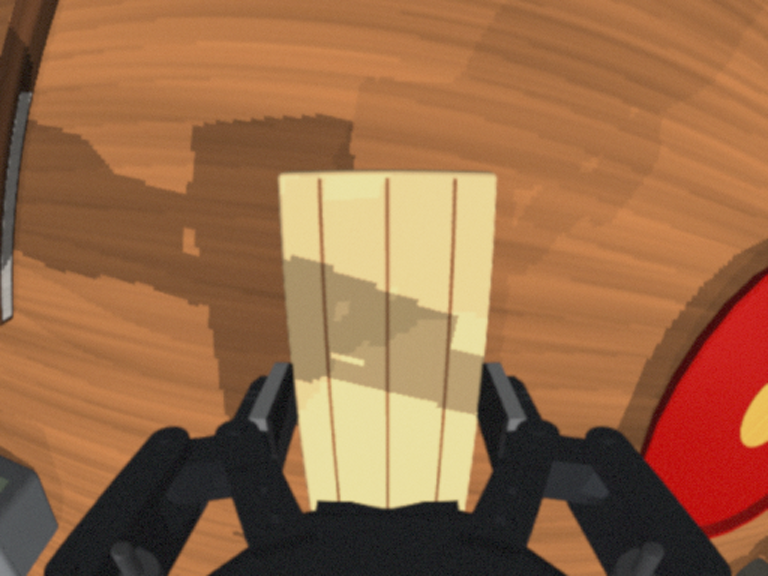

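```bash
python3 -m crank '{"dp":[[0.1,1.5,0],[0.3,3,0],[0.4,4,0],[0.4,4,0],[0.4,4,0],[0.4,4,0],[0.3,3,0],[0.24,2.5,0],[0.1,1,0],[0,0.5,0]],"delta_rot":[[0,0,-1.4],[0,0,-3],[0,0,-3],[0,0,-3],[0,0,-3],[0,0,-3],[0,0,-3],[0,0,-2],[0,0,-1.5],[0,0,-0.5]],"claw":[255,255,255,255,255,255,255,255,255,255]}'
python3 -m crank '{"dp":[[0,0,-1],[0,0,-1],[0,0,-0.5],[0,0,-0.2],[0,0,0],[0,0,0]],"delta_rot":[[0,0,0],[0,0,0],[0,0,0],[0,0,0],[0,0,0],[0,0,0]],"claw":[255,255,255,255,255,255]}'
python3 -c "
from h import *
s=sense();i,d=capture('wrist');save('w4.png',i,scale=1.5)
print(s['eef_pos'],jaw(s),s['force'])"
```

```text
time_s: 8.4
eef_pos: [544.1, -18.7, 45.8]
ee_rot: [-0.0, 0.123, 0.992, 0.0]
force: [-0.4, 0.2, -1.3]
grip_width: 0.752
time_s: 9.0
eef_pos: [544.6, -20.0, 19.5]
ee_rot: [0.0, 0.123, 0.992, -0.0]
force: [0.7, 0.4, -0.2]
grip_width: 0.754
[544.55101846 -20.01045077  19.4702031 ] (np.float64(75.8122558490099), array([ 3.65295277e-04, -1.14058347e-04, -9.99999927e-01])) [ 0.69228232  0.42185657 -0.15305188]
```

View pics/w4.png

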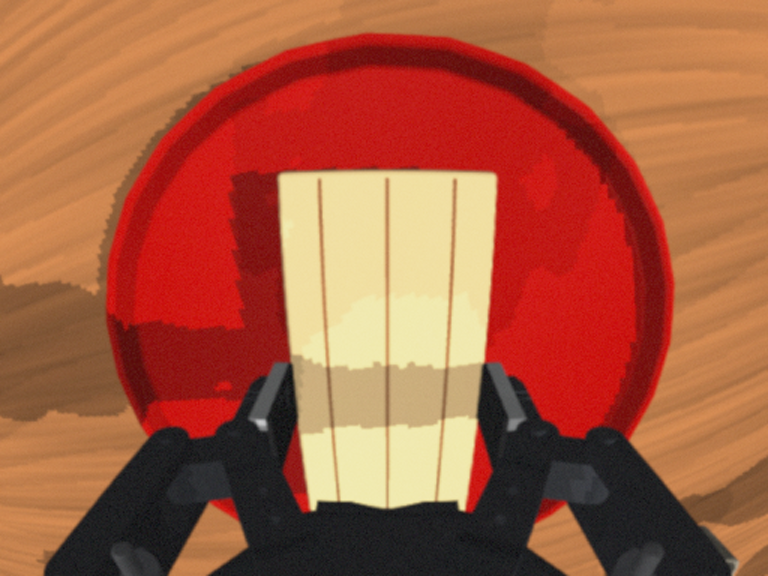

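```bash
python3 -m crank '{"dp":[[0,0,-0.6],[0,0,-0.5],[0,0,-0.3],[0,0,-0.15],[0,0,-0.1],[0,0,0],[0,0,0]],"delta_rot":[[0,0,0],[0,0,0],[0,0,0],[0,0,0],[0,0,0],[0,0,0],[0,0,0]],"claw":[255,255,255,255,255,255,255]}'
python3 -m crank '{"dp":[[0,0,0],[0,0,0],[0,0,0],[0,0,0.5],[0,0,1],[0,0,3],[0,0,4],[0,0,4]],"delta_rot":[[0,0,0],[0,0,0],[0,0,0],[0,0,0],[0,0,0],[0,0,0],[0,0,0],[0,0,0]],"claw":[15,15,15,15,15,15,15,15]}'
python3 -c "
from h import *
s=sense();i,d=capture('wrist');save('w5.png',i,scale=1.5)
print(s['eef_pos'],jaw(s),s['force'])
H,S,V=hsv(i)
cn=comp((H>18)&(H<40)&(S<130)&(V>140),(180,90,340,300))
print('board',wrect(cn,14,s))
cn=comp(((H<8)|(H>172))&(S>150));print('tray',wrect(cn,14,s))
"
```

```text
time_s: 9.75
eef_pos: [544.4, -19.8, 2.9]
ee_rot: [0.0, 0.123, 0.992, -0.0]
force: [-0.9, -1.1, 1.0]
grip_width: 0.75
time_s: 10.55
eef_pos: [544.2, -19.7, 130.0]
ee_rot: [0.0, 0.123, 0.992, -0.0]
force: [0.3, -0.5, -0.2]
grip_width: 0.94
[544.15106395 -19.71294153 129.98314019] (np.float64(75.82455332659956), array([ 1.60575729e-04, -2.48162817e-05, -9.99999987e-01])) [ 0.26982147 -0.49206913 -0.17691579]
board (array([543.5, -19.6]), 147.4, 65.0, -14.26)
tray (array([544. , -18.8]), 239.0, 238.7, 46.95)
```

View pics/w5.png

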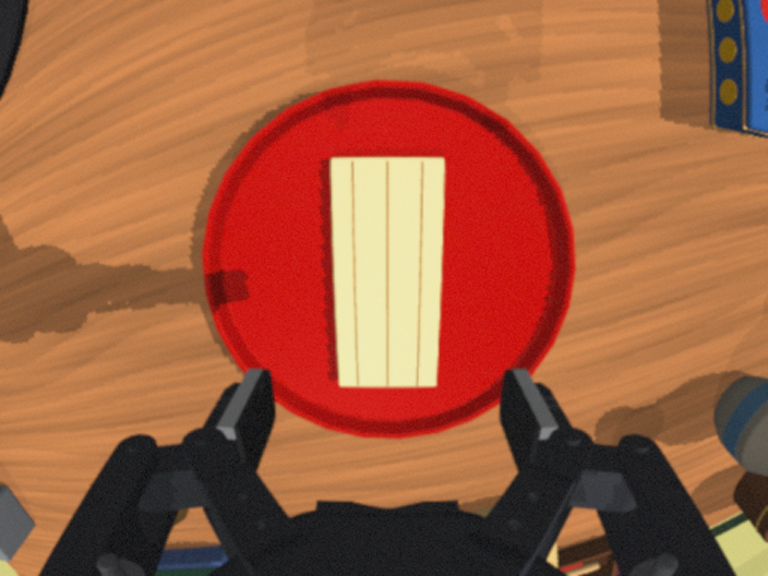

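Board lies centred in the tray, tray and board centres agreeing to about 1 mm. Next, the box.

```bash
python3 -m crank '{"dp":[[-0.5,1.5,1],[-1.2,3,1],[-1.5,4,1],[-1.5,4,1],[-1.5,4,0],[-1.5,4,0],[-1.5,4,0],[-1.2,3,0],[-0.6,1.1,0],[-0.2,0.5,0]],"delta_rot":[[0,0,0],[0,0,0],[0,0,0],[0,0,0],[0,0,0],[0,0,0],[0,0,0],[0,0,0],[0,0,0],[0,0,0]],"claw":[0,0,0,0,0,0,0,0,0,0]}' 20
python3 -m crank '{"dp":[[0,0,0],[0,0,0],[0,0,0]],"delta_rot":[[0,0,0],[0,0,0],[0,0,0]],"claw":[0,0,0]}'
python3 -c "
from h import *
s=sense();i,d=capture('wrist');save('w6.png',i,scale=1.5);np.save('w6.npy',i)
print(s['eef_pos'],jaw(s),s['force'])
for t in ['box_grip','crank_axis','knob_mid','music_box']:
  for b in pinpoint('wrist',t): print(t,b['centre'],b['p'])
"
```

```text
time_s: 11.6
eef_pos: [431.4, 272.1, 167.7]
ee_rot: [-0.0, 0.122, 0.992, -0.0]
force: [0.8, 0.3, -1.0]
grip_width: 1.002
time_s: 11.9
eef_pos: [432.9, 270.3, 167.8]
ee_rot: [0.0, 0.124, 0.992, -0.0]
force: [-0.4, -0.4, -0.3]
grip_width: 1.0
[432.89774474 270.33466388 167.7740402 ] (np.float64(75.74039384248682), array([-1.02357326e-05, -1.29048796e-04, -9.99999992e-01])) [-0.3990229  -0.35589451 -0.29953358]
box_grip [266.1, 177.7] 0.83
crank_axis [263.3, 220.0] 0.8
knob_mid [284.5, 233.7] 0.82
music_box [265.0, 182.0] 0.97
```

View pics/w6.png

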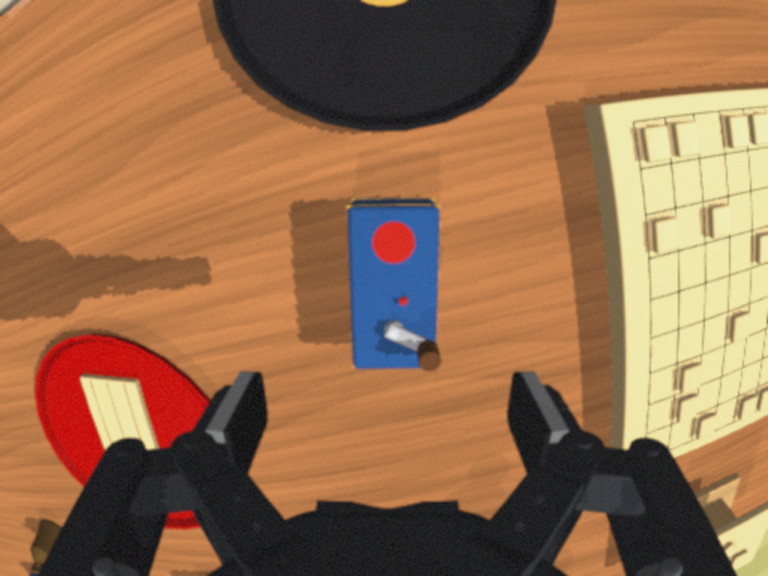

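```bash
python3 - <<'E'
from h import *
s=sense();i,_=capture('wrist');H,S,V=hsv(i)
red=((H<8)|(H>172))&(S>150)
m=((H>95)&(H<128)&(S>120)&(V>110))
cn=comp(m,(220,130,310,255)); print(len(cn),cn.min(0),cn.max(0))
print('lid',wrect(cn,46,s))
disc=comp(red,(240,145,285,180)); print('disc',wrect(disc,46,s))
print('axis',wray([263.3,220],46,s),'knob',wray([284.5,233.7],63,s),'grip',wray([266.1,177.7],32,s),wray([266.1,177.7],46,s))
save('w6c.png',np.where(m[...,None],i,i//3)[120:260,210:320],None,5)
print(s['eef_pos'],jaw(s)[0])
E
```

```text
363 [232 139] [290 244]
lid (array([442.3, 271.9]), 106.0, 53.3, -13.82)
disc (array([411.9, 279.5]), 24.6, 24.4, 75.78)
axis [468.08194751 267.21096221  46.        ] knob [479.15001572 284.52809287  63.        ] grip [431.25101944 279.40510321  32.        ] [427.24086296 280.00911221  46.        ]
[432.5732302  270.93117594 167.8009049 ] 75.79413425915111
```

View pics/w6c.png

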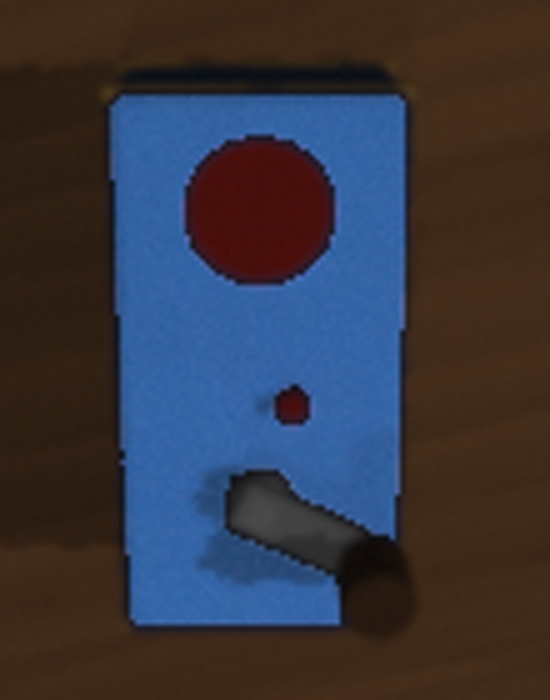

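```bash
python3 -m crank '{"dp":[[-0.34,0.37,-3],[0,0,-3],[0,0,-3],[0,0,-3],[0,0,-2],[0,0,-1],[0,0,-0.5],[0,0,-0.2],[0,0,-0.08],[0,0,0]],"delta_rot":[[0,0,0.3],[0,0,0],[0,0,0],[0,0,0],[0,0,0],[0,0,0],[0,0,0],[0,0,0],[0,0,0],[0,0,0]],"claw":[0,0,0,0,0,0,0,0,0,0]}' 20
python3 -m crank '{"dp":[[0,0,0],[0,0,0],[0,0,0],[0,0,0],[0,0,0],[0,0,0],[0,0,0],[0,0,0]],"delta_rot":[[0,0,0],[0,0,0],[0,0,0],[0,0,0],[0,0,0],[0,0,0],[0,0,0],[0,0,0]],"claw":[30,50,60,68,76,84,92,100]}' 20
python3 -c "
from h import *
s=sense();i,d=capture('wrist');save('w7.png',i,scale=1.5)
print(s['eef_pos'],jaw(s),s['force'])"
```

```text
time_s: 13.2
eef_pos: [429.4, 275.1, 10.7]
ee_rot: [0.001, 0.121, 0.993, 0.0]
force: [0.0, 0.6, 0.1]
grip_width: 0.999
time_s: 14.0
eef_pos: [429.1, 275.0, 10.1]
ee_rot: [0.0, 0.121, 0.993, 0.0]
force: [-0.4, 0.7, 2.3]
grip_width: 0.654
[429.06984952 275.03026394  10.14369534] (np.float64(76.1307031936146), array([ 2.73534977e-04,  1.43906667e-04, -9.99999952e-01])) [-0.359536    0.73944371  2.29477806]
```

View pics/w7.png

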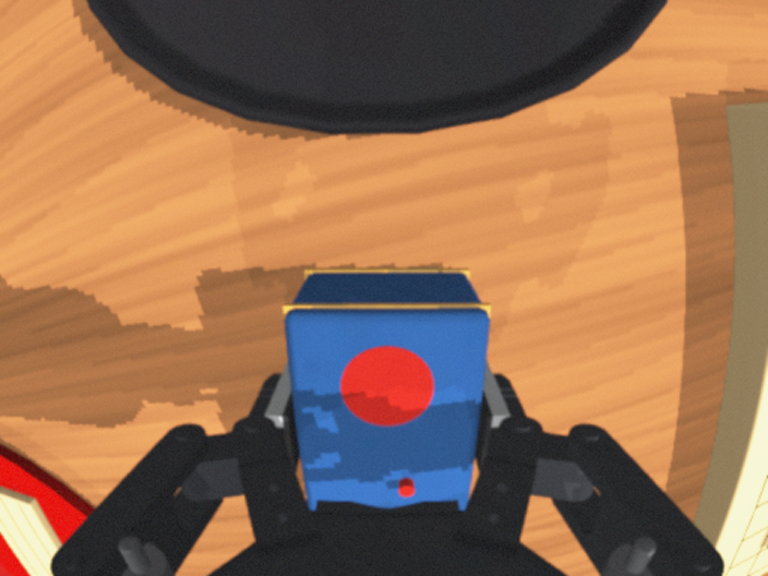

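```bash
python3 - <<'E'
from h import *
s=sense();i,_=capture('wrist');H,S,V=hsv(i)
disc=comp(((H<8)|(H>172))&(S>150),(215,220,300,295)); r=wrect(disc,46,s);print('disc',r)
q=s['ee_rot'];R=Rn.from_quat([q[1],q[2],q[3],q[0]]).as_matrix(); print('in tool',R.T@(np.r_[r[0],46]-s['eef_pos']))
E
python3 -m crank '{"dp":[[0,0,0.2],[0,0,0.4],[0,0,0.8],[0,0,1.2],[0,0,1.2],[0,0,0.8],[0,0,0.4],[0,0,0],[0,0,0]],"delta_rot":[[0,0,0],[0,0,0],[0,0,0],[0,0,0],[0,0,0],[0,0,0],[0,0,0],[0,0,0],[0,0,0]],"claw":[100,100,100,100,100,100,100,100,100]}'
python3 - <<'E'
from h import *
s=sense();i,_=capture('wrist');H,S,V=hsv(i)
disc=comp(((H<8)|(H>172))&(S>150),(215,220,300,295)); r=wrect(disc,s['eef_pos'][2]+36,s);print('disc',r)
q=s['ee_rot'];R=Rn.from_quat([q[1],q[2],q[3],q[0]]).as_matrix(); print('in tool',R.T@(np.r_[r[0],46]-s['eef_pos']),s['force'])
save('w8.png',i,scale=1.5)
E
```

```text
disc (array([411.5, 279.2]), 25.6, 25.4, -25.61)
in tool [ 18.04983558  -0.13945678 -35.87318716]
time_s: 15.0
eef_pos: [428.8, 274.9, 59.7]
ee_rot: [-0.0, 0.121, 0.993, -0.0]
force: [0.2, 0.2, -4.9]
grip_width: 0.652
disc (array([411.2, 279. ]), 25.5, 25.4, -25.59)
in tool [18.05738083 -0.1870313  13.75347625] [ 0.23861999  0.19396922 -4.90261489]
```

View pics/w8.png

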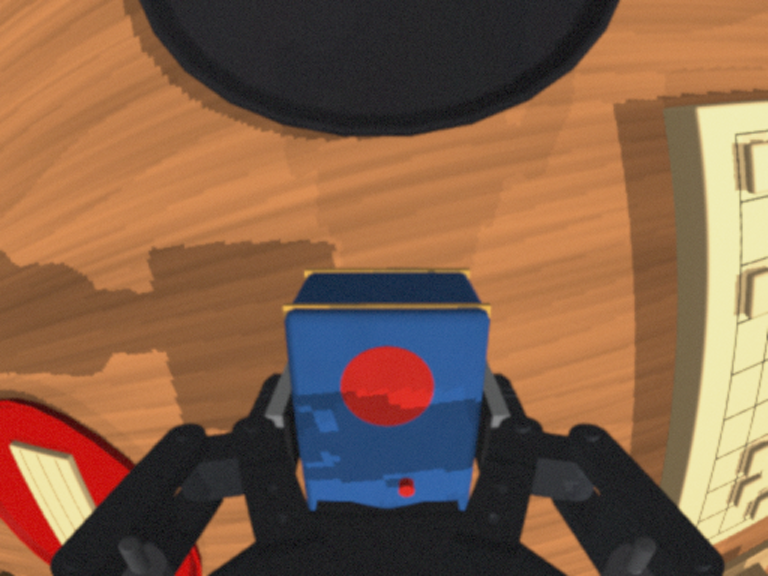

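```bash
python3 -m crank '{"dp":[[0.3,-0.8,0],[0.6,-1.8,0],[0.9,-2.6,0],[1.1,-3.2,0],[1.2,-3.3,0],[1.2,-3.3,0],[1.2,-3.3,0],[1.1,-3.2,0],[0.9,-2.8,0],[0.8,-2.2,0]],"delta_rot":[[0,0,0],[0,0,0],[0,0,0],[0,0,0],[0,0,-0.2],[0,0,-0.2],[0,0,0],[0,0,0],[0,0,0],[0,0,0]],"claw":[100,100,100,100,100,100,100,100,100,100]}'
python3 -m crank '{"dp":[[0.46,-1.5,0],[0.3,-0.8,0],[0.1,-0.33,0],[0,0,-0.5],[0,0,-1],[0,0,-0.5],[0,0,0],[0,0,0]],"delta_rot":[[0,0,0],[0,0,0],[0,0,0],[0,0,0],[0,0,0],[0,0,0],[0,0,0],[0,0,0]],"claw":[100,100,100,100,100,100,100,100]}'
python3 - <<'E'
from h import *
s=sense();print(s['eef_pos'],jaw(s),s['force'])
i,_=capture('wrist');save('w9.png',i,scale=1.5)
E
```

```text
time_s: 16.05
eef_pos: [522.1, 7.6, 59.7]
ee_rot: [-0.0, 0.125, 0.992, -0.0]
force: [0.1, 0.4, -5.2]
grip_width: 0.65
time_s: 16.85
eef_pos: [530.5, -16.1, 39.9]
ee_rot: [-0.0, 0.124, 0.992, 0.0]
force: [-0.0, 0.1, -4.9]
grip_width: 0.653
[530.53404622 -16.05683778  39.86257485] (np.float64(75.7527011432326), array([-3.04282430e-04,  9.51126985e-05, -9.99999949e-01])) [-0.03974495  0.10181649 -4.94909672]
```

View pics/w9.png

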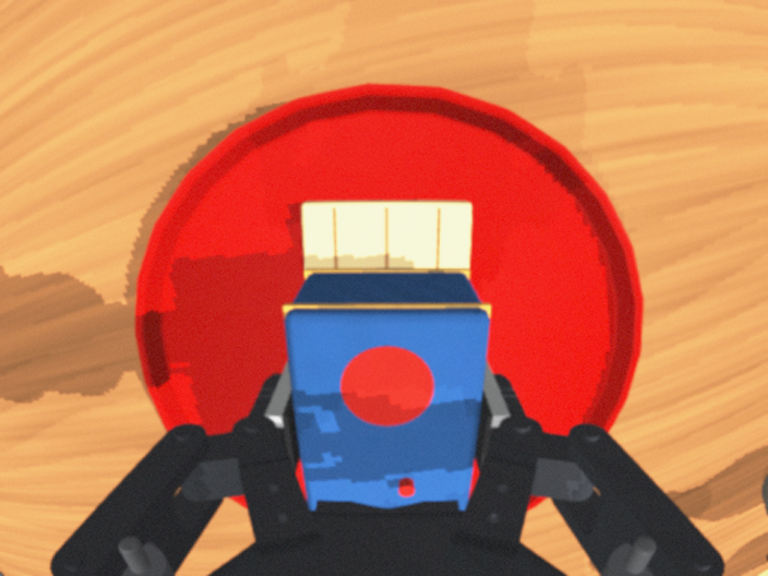

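```bash
python3 -m crank '{"dp":[[0,0,-0.4],[0,0,-0.4],[0,0,-0.3],[0,0,-0.15],[0,0,-0.1],[0,0,-0.05],[0,0,0],[0,0,0]],"delta_rot":[[0,0,0],[0,0,0],[0,0,0],[0,0,0],[0,0,0],[0,0,0],[0,0,0],[0,0,0]],"claw":[100,100,100,100,100,100,100,100]}'
python3 -m crank '{"dp":[[0,0,-0.05],[0,0,-0.05],[0,0,0]],"delta_rot":[[0,0,0],[0,0,0],[0,0,0]],"claw":[100,100,100]}'
```

```text
time_s: 17.7
eef_pos: [530.6, -16.4, 26.1]
ee_rot: [0.0, 0.124, 0.992, -0.0]
force: [-0.3, 0.4, -4.9]
grip_width: 0.657
time_s: 18.0
eef_pos: [530.6, -16.4, 24.9]
ee_rot: [-0.0, 0.124, 0.992, -0.0]
force: [0.2, 0.9, -4.6]
grip_width: 0.653
```

```bash
python3 -m crank '{"dp":[[0,0,-0.03],[0,0,-0.03],[0,0,0],[0,0,0]],"delta_rot":[[0,0,0],[0,0,0],[0,0,0],[0,0,0]],"claw":[100,100,100,100]}'
```

```text
time_s: 18.4
eef_pos: [530.6, -16.4, 24.4]
ee_rot: [0.0, 0.124, 0.992, -0.0]
force: [0.5, -0.9, -4.5]
grip_width: 0.654
```

```bash
python3 -m crank '{"dp":[[0,0,-0.03],[0,0,-0.02],[0,0,0],[0,0,0]],"delta_rot":[[0,0,0],[0,0,0],[0,0,0],[0,0,0]],"claw":[100,100,100,100]}'
```

```text
time_s: 18.8
eef_pos: [530.6, -16.4, 24.2]
ee_rot: [0.0, 0.124, 0.992, -0.0]
force: [-2.8, 0.7, 1.6]
grip_width: 0.652
```

Force has gone from -4.5 to +1.6 N, so the box is resting on the board. I release it and rise.

```bash
python3 -m crank '{"dp":[[0,0,0],[0,0,0],[0,0,0],[0,0,0],[0,0,0],[0,0,0]],"delta_rot":[[0,0,0],[0,0,0],[0,0,0],[0,0,0],[0,0,0],[0,0,0]],"claw":[75,60,40,20,0,0]}'
python3 -m crank '{"dp":[[0,0,1],[0,0,2],[0,0,3],[0,0,4],[0,0,3],[0,0,2],[0,0,1],[0,0,0],[0,0,0],[0,0,0]],"delta_rot":[[0,0,0],[0,0,0],[0,0,0],[0,0,0],[0,0,0],[0,0,0],[0,0,0],[0,0,0],[0,0,0],[0,0,0]],"claw":[0,0,0,0,0,0,0,0,0,0]}'
python3 - <<'E'
from h import *
s=sense();print(s['eef_pos'],jaw(s),s['force'])
i,_=capture('wrist');save('w10.png',i,scale=1.5);H,S,V=hsv(i)
m=((H>95)&(H<128)&(S>120)&(V>110))
cn=comp(m,(220,110,310,265)); print(cn.min(0),cn.max(0),'lid',wrect(cn,60,s))
cn=comp((H>18)&(H<40)&(S<130)&(V>140),(180,50,340,290)); 
for p in cv2.approxPolyDP(cn,4,True)[:,0]: print(p,wray(p,14,s).round(1))
pp={t:[(b['centre'],round(b['p'],2)) for b in pinpoint('wrist',t)] for t in ['crank_axis','knob_mid','music_box','sound_board']}
print(pp)
if pp['knob_mid']: print('knob',wray(pp['knob_mid'][0][0],77,s))
print('axis',wray(pp['crank_axis'][0][0],60,s))
j,_=capture('top');save('t2.png',j,(180,110,300,230),5)
E
```

```text
time_s: 19.4
eef_pos: [530.6, -16.4, 23.9]
ee_rot: [0.0, 0.124, 0.992, 0.0]
force: [0.0, 0.7, -0.8]
grip_width: 0.995
time_s: 20.4
eef_pos: [530.1, -16.3, 182.6]
ee_rot: [-0.001, 0.124, 0.992, 0.0]
force: [-0.1, 0.0, -0.1]
grip_width: 1.002
[530.09289234 -16.26328992 182.64946306] (np.float64(75.72341637543569), array([-2.26115470e-03,  5.88705244e-04, -9.99997270e-01])) [-0.06018522  0.04022763 -0.09735731]
[229 144] [287 248] lid (array([543.5, -19.8]), 106.1, 53.1, -14.18)
[227 119] [465.7 -33.1  14. ]
[229 141] [488.8 -37.3  14. ]
[257 135] [490.1  -7.1  14. ]
[288 141] [504.2  23.1  14. ]
[288 118] [480.4  28.7  14. ]
{'crank_axis': [], 'knob_mid': [([279.8, 242.2], 0.54)], 'music_box': [([257.0, 188.2], 0.73), ([399.0, 287.3], 0.65)], 'sound_board': []}
knob [584.5346929   -8.91556985  77.        ]Traceback (most recent call last):
  File "<stdin>", line 11, in <module>
IndexError: list index out of range
```

View pics/w10.png

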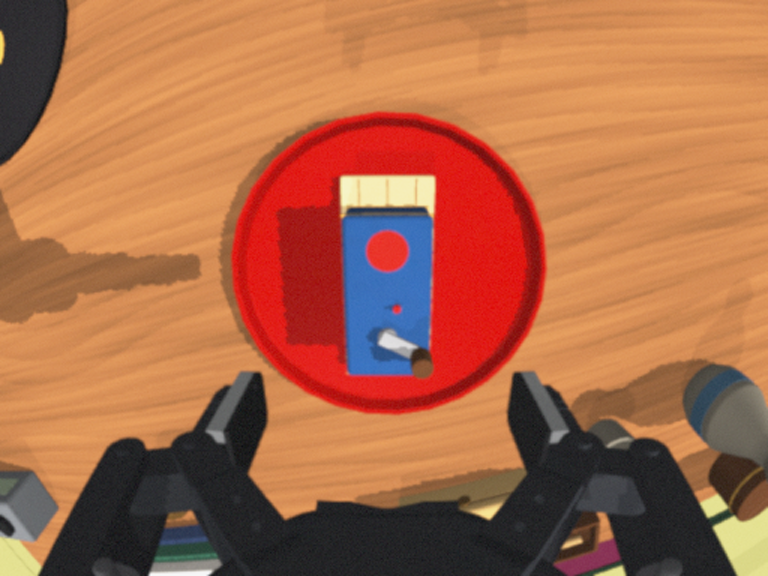

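```bash
python3 -m crank '{"dp":[[0.7,0.1,-0.5],[0.7,0.1,-1],[0.7,0.1,-1],[0.7,0.1,-1],[0.7,0.1,-1],[0.7,0.1,-0.5],[0.7,0.1,0],[0.54,0.04,0],[0,0,0],[0,0,0]],"delta_rot":[[0,0,5],[0,0,8],[0,0,8],[0,0,8],[0,0,8],[0,0,8],[0,0,7],[0,0,5.8],[0,0,0],[0,0,0]],"claw":[0,0,0,0,0,0,0,0,0,0]}'
python3 -m crank '{"dp":[[0,0,0],[0,0,0],[0,0,0]],"delta_rot":[[0,0,0],[0,0,0],[0,0,0]],"claw":[100,150,150]}'
python3 - <<'E'
from h import *
s=sense();print(s['eef_pos'],jaw(s),s['joints'])
i,_=capture('wrist');save('w11.png',i,scale=1.5);np.save('w11.npy',i)
for t in ['crank_axis','knob_mid']:
    for b in pinpoint('wrist',t): print(t,b['centre'],b['p'],wray(b['centre'],77 if t=='knob_mid' else 60,s).round(1))
for b in masks_of('wrist','knob_mid'): print(b['centre'],b['p'])
j,d=capture('top');save('t2.png',j,(180,110,300,230),5)
E
```

```text
time_s: 21.65
eef_pos: [584.8, -9.0, 133.7]
ee_rot: [-0.0, -0.37, 0.929, 0.0]
force: [0.1, 0.7, -0.3]
grip_width: 1.001
time_s: 21.95
eef_pos: [584.9, -9.0, 134.0]
ee_rot: [0.0, -0.37, 0.929, -0.0]
force: [-0.1, -0.4, 0.1]
grip_width: 0.514
[584.88752722  -9.00135196 133.95148815] (np.float64(133.4819902878297), array([ 4.10988111e-05, -4.83303923e-05, -9.99999998e-01])) [-2.15523362e-01  5.30932637e-01  1.43932882e+00 -4.17073877e-05
  1.17128071e+00 -2.54520736e+00]
crank_axis [256.7, 175.5] 0.91 [568.8 -25.   60. ]
knob_mid [261.8, 211.6] 0.8 [582.5  -6.9  77. ]
[259.0, 214.4] 0.62
```

View pics/w11.png

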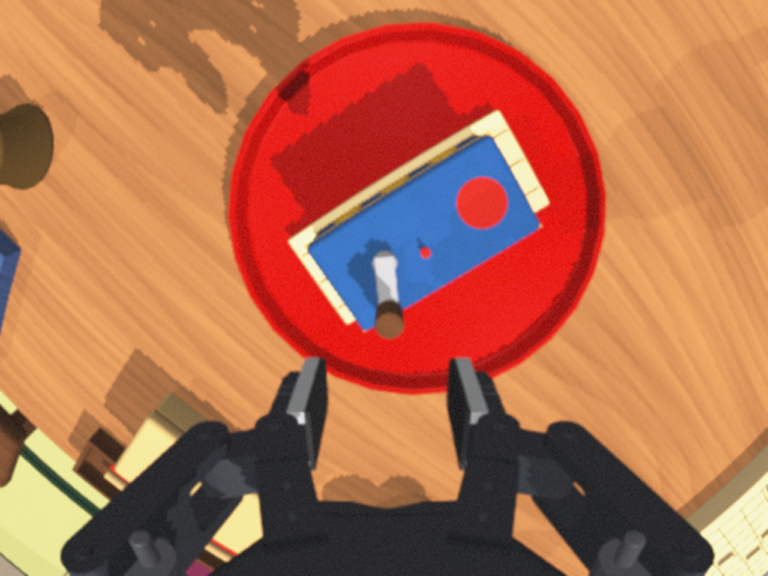

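View pics/t2.png

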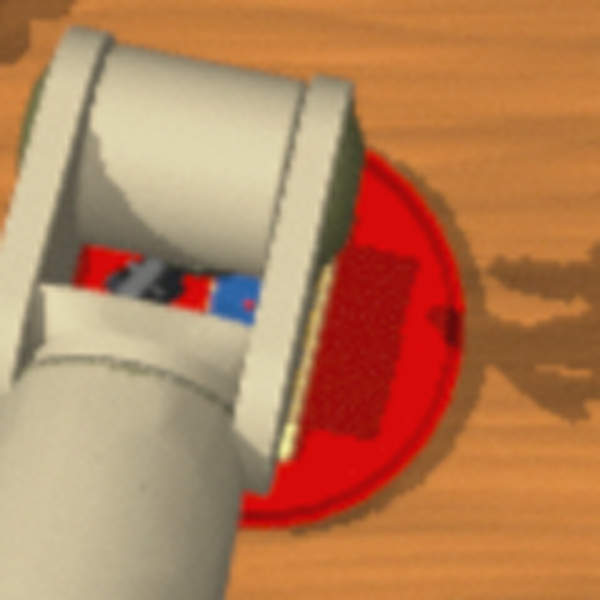

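```bash
python3 - <<'E'
from h import *
s=sense()
i=np.load('w11.npy'); save('w11c.png',i,(215,140,305,240),7)
for px,z in [((260,216.7),86),((256.7,174),68),((261.8,211.6),77)]: print(px,wray(px,z,s).round(1))
H,S,V=hsv(i)
m=(H<15)&(S>80)&(V<170)&(V>90)
cn=comp(m,(240,205,280,232)); print(cn.min(0),cn.max(0),wrect(cn,86,s))
R=lambda z:0
E
```

```text
(260, 216.7) [583.5  -7.8  86. ]
(256.7, 174) [566.4 -27.3  68. ]
(261.8, 211.6) [582.5  -6.9  77. ]
[250 208] [268 224] (array([583.7,  -8.7]), 12.6, 12.2, -46.58)
```

View pics/w11c.png

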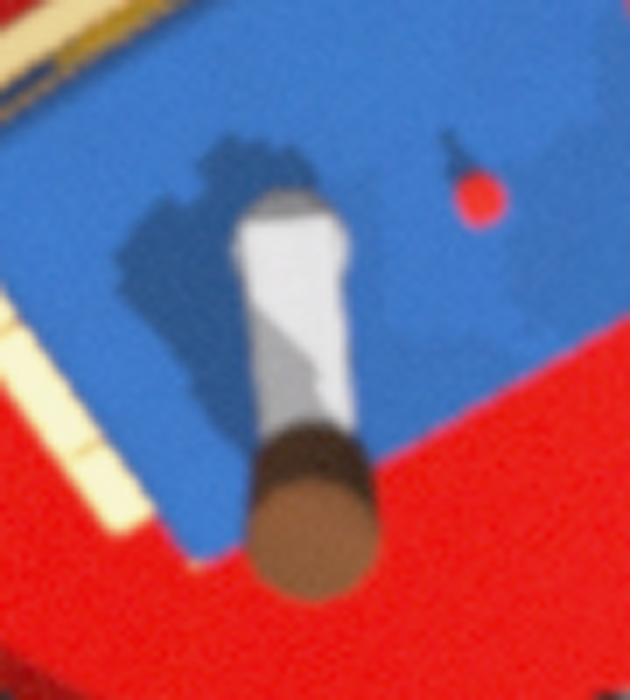

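```bash
python3 -m crank '{"dp":[[-0.12,0.06,-1],[0,0,-2],[0,0,-1.5],[0,0,-1],[0,0,-0.5],[0,0,-0.25],[0,0,0],[0,0,0]],"delta_rot":[[0,0,0.5],[0,0,0.5],[0,0,0],[0,0,0],[0,0,0],[0,0,0],[0,0,0],[0,0,0]],"claw":[120,120,120,120,120,120,120,120]}' 20
python3 -m crank '{"dp":[[0,0,0],[0,0,0],[0,0,0],[0,0,0],[0,0,0]],"delta_rot":[[0,0,0],[0,0,0],[0,0,0],[0,0,0],[0,0,0]],"claw":[160,180,190,197,202]}' 20
python3 - <<'E'
from h import *
s=sense();print(s['eef_pos'],jaw(s))
i,_=capture('wrist');save('w12.png',i,(150,150,370,350),3.5)
E
```

```text
time_s: 23.0
eef_pos: [584.1, -8.4, 71.9]
ee_rot: [0.0, -0.379, 0.925, -0.0]
force: [-0.8, 0.3, 0.4]
grip_width: 0.529
time_s: 23.5
eef_pos: [583.8, -8.4, 71.4]
ee_rot: [0.0, -0.379, 0.925, 0.0]
force: [0.3, -0.8, -0.2]
grip_width: 0.206
[583.79563675  -8.37214293  71.42153989] (np.float64(134.52379205103352), array([ 1.89974952e-05,  9.58057623e-06, -1.00000000e+00]))
```

View pics/w12.png

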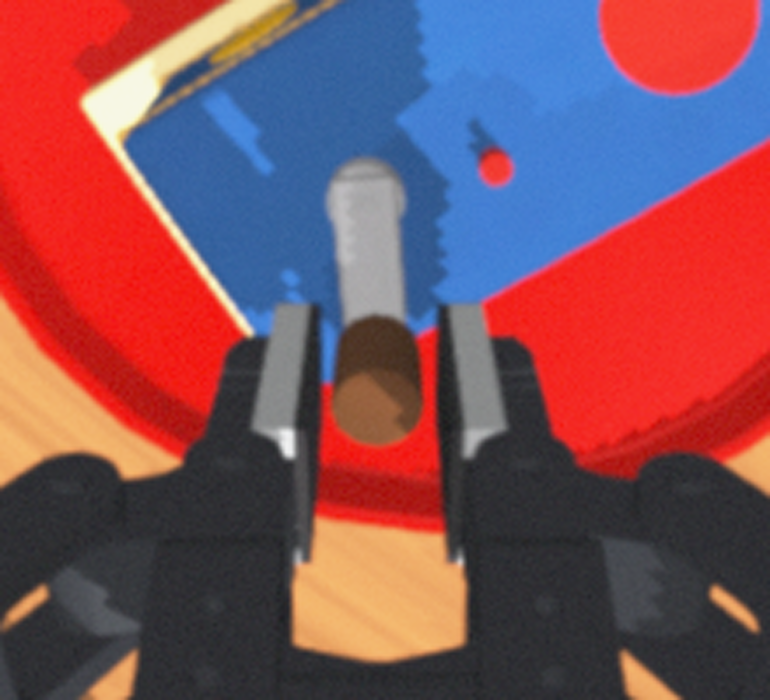

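The knob sits centred between the pads at (258,262) full-image, above the arm. I compute the arc: 40 rows, with the gripper turning along.

```bash
python3 - <<'E'
import numpy as np
A=np.array([566.7,-25.7]); a=np.radians(np.linspace(45.5,45.5-240,41))
P=A+24*np.c_[np.cos(a),np.sin(a)]; D=np.diff(np.round(P,1),axis=0)/10
for k in range(0,40,10): print(','.join('[%g,%g,0]'%(round(x,2),round(y,2)) for x,y in D[k:k+10]))
print(P[::10])
E
```

```text
[0.17,-0.18,0],[0.15,-0.21,0],[0.13,-0.21,0],[0.1,-0.23,0],[0.08,-0.24,0],[0.06,-0.24,0],[0.03,-0.25,0],[0,-0.25,0],[-0.03,-0.25,0],[-0.05,-0.25,0]
[-0.07,-0.24,0],[-0.1,-0.23,0],[-0.13,-0.22,0],[-0.14,-0.2,0],[-0.17,-0.19,0],[-0.18,-0.17,0],[-0.21,-0.15,0],[-0.21,-0.13,0],[-0.23,-0.1,0],[-0.24,-0.08,0]
[-0.24,-0.06,0],[-0.25,-0.03,0],[-0.25,0,0],[-0.25,0.03,0],[-0.25,0.05,0],[-0.24,0.07,0],[-0.23,0.1,0],[-0.22,0.13,0],[-0.2,0.14,0],[-0.19,0.17,0]
[-0.17,0.18,0],[-0.15,0.21,0],[-0.13,0.21,0],[-0.1,0.23,0],[-0.08,0.24,0],[-0.06,0.24,0],[-0.03,0.25,0],[0,0.25,0],[0.03,0.25,0],[0.05,0.25,0]
[[583.52182234  -8.58198922]
 [589.93554337 -31.7091201 ]
 [573.11372103 -48.82713088]
 [549.87817766 -42.81801078]
 [543.46445663 -19.6908799 ]]
```

```bash
python3 -m crank '{"dp":[[0.17,-0.18,0],[0.15,-0.21,0],[0.13,-0.21,0],[0.1,-0.23,0],[0.08,-0.24,0],[0.06,-0.24,0],[0.03,-0.25,0],[0,-0.25,0],[-0.03,-0.25,0],[-0.05,-0.25,0]],"delta_rot":[[0,0,-6],[0,0,-6],[0,0,-6],[0,0,-6],[0,0,-6],[0,0,-6],[0,0,-6],[0,0,-6],[0,0,-6],[0,0,-6]],"claw":[208,208,208,208,208,208,208,208,208,208]}' 20
python3 - <<'E'
from h import *
s=sense();print(s['eef_pos'],jaw(s),s['force'],s['joints'][5])
i,_=capture('wrist');save('w13.png',i,(150,150,370,350),3.5)
E
```

```text
time_s: 24.55
eef_pos: [590.2, -31.5, 71.4]
ee_rot: [0.0, 0.137, 0.991, 0.0]
force: [-0.7, 0.8, 0.7]
grip_width: 0.184
[590.20751492 -31.47890918  71.37855992] (np.float64(74.27714020417949), array([ 4.19260935e-05,  1.59791872e-04, -9.99999986e-01])) [-0.73196048  0.75984807  0.70869907] -1.5478955058213097
```

View pics/w13.png

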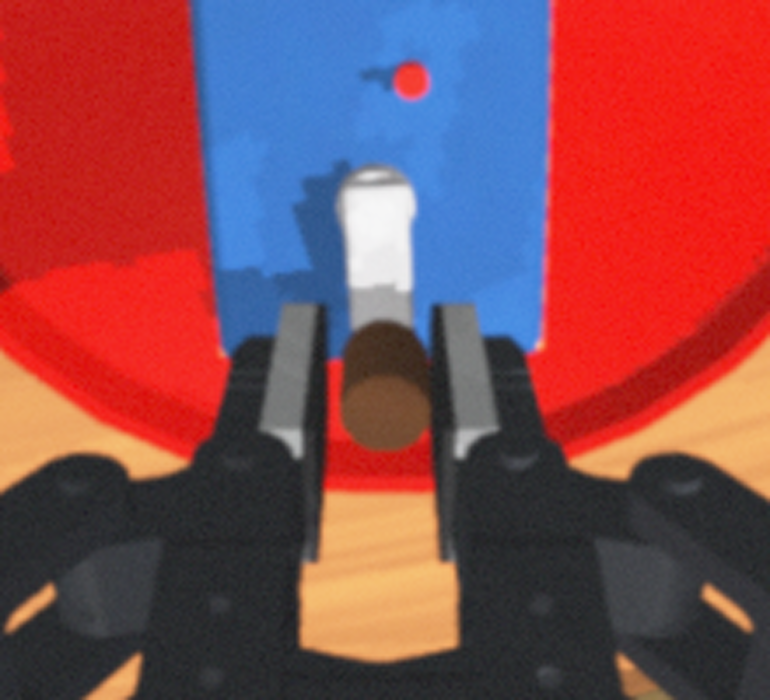

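The knob follows inside the jaws, and the arm now points along the box's +x. I continue.

```bash
python3 -m crank '{"dp":[[-0.07,-0.24,0],[-0.1,-0.23,0],[-0.13,-0.22,0],[-0.14,-0.2,0],[-0.17,-0.19,0],[-0.18,-0.17,0],[-0.21,-0.15,0],[-0.21,-0.13,0],[-0.23,-0.1,0],[-0.24,-0.08,0]],"delta_rot":[[0,0,-6],[0,0,-6],[0,0,-6],[0,0,-6],[0,0,-6],[0,0,-6],[0,0,-6],[0,0,-6],[0,0,-6],[0,0,-6]],"claw":[208,208,208,208,208,208,208,208,208,208]}' 20
python3 -m crank '{"dp":[[-0.24,-0.06,0],[-0.25,-0.03,0],[-0.25,0,0],[-0.25,0.03,0],[-0.25,0.05,0],[-0.24,0.07,0],[-0.23,0.1,0],[-0.22,0.13,0],[-0.2,0.14,0],[-0.19,0.17,0]],"delta_rot":[[0,0,-6],[0,0,-6],[0,0,-6],[0,0,-6],[0,0,-6],[0,0,-6],[0,0,-6],[0,0,-6],[0,0,-6],[0,0,-6]],"claw":[208,208,208,208,208,208,208,208,208,208]}' 20
python3 - <<'E'
from h import *
s=sense();print(s['eef_pos'],jaw(s),s['force'],s['joints'][5])
i,_=capture('wrist');save('w14.png',i,(150,150,370,350),3.5)
E
```

```text
time_s: 25.6
eef_pos: [573.4, -48.6, 71.4]
ee_rot: [0.0, 0.613, 0.79, 0.0]
force: [0.9, 0.6, -0.2]
grip_width: 0.186
time_s: 26.6
eef_pos: [550.2, -42.5, 71.4]
ee_rot: [0.0, 0.926, 0.378, 0.0]
force: [0.5, -0.5, -0.3]
grip_width: 0.185
[550.20378945 -42.54329075  71.43373514] (np.float64(-45.59971387708211), array([ 2.67168715e-04, -1.33635108e-04, -9.99999955e-01])) [ 0.48747167 -0.45340919 -0.32697046] 0.5064149891537371
```

View pics/w14.png

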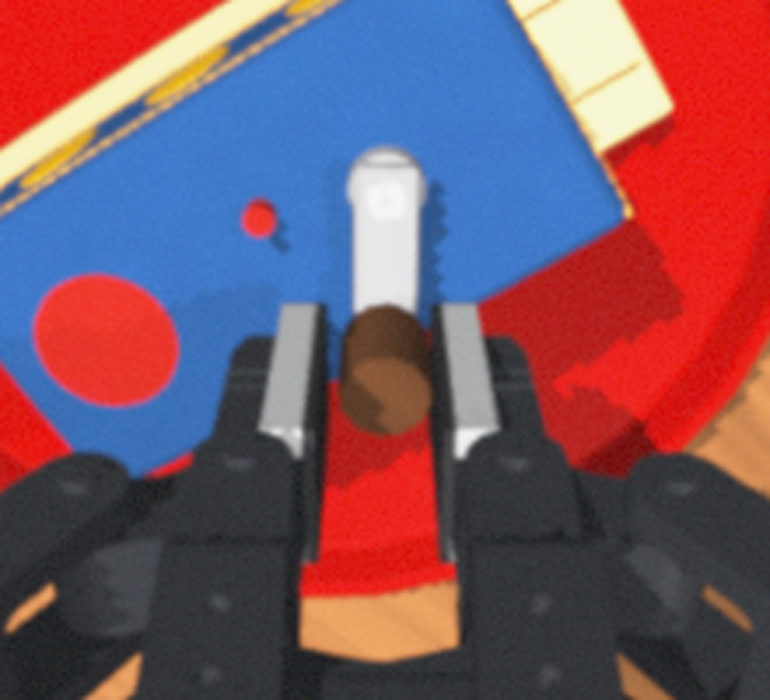

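```bash
python3 -m crank '{"dp":[[-0.17,0.18,0],[-0.15,0.21,0],[-0.13,0.21,0],[-0.1,0.23,0],[-0.08,0.24,0],[-0.06,0.24,0],[-0.03,0.25,0]],"delta_rot":[[0,0,-6],[0,0,-6],[0,0,-6],[0,0,-6],[0,0,-6],[0,0,-6],[0,0,-6]],"claw":[208,208,208,208,208,208,208]}' 20
python3 -m crank '{"dp":[[0,0.25,0],[0.03,0.25,0],[0,0,0]],"delta_rot":[[0,0,-6],[0,0,-6],[0,0,0]],"claw":[208,208,208]}' 20
python3 - <<'E'
from h import *
s=sense();print(s['eef_pos'],jaw(s),s['force'],s['joints'][5])
i,_=capture('wrist');save('w15.png',i,(150,150,370,350),3.5)
E
```

```text
time_s: 27.35
eef_pos: [543.1, -27.0, 71.4]
ee_rot: [0.0, 1.0, 0.022, 0.0]
force: [-0.1, -0.8, 0.7]
grip_width: 0.189
time_s: 27.65
eef_pos: [543.3, -21.8, 71.4]
ee_rot: [-0.0, 0.997, -0.081, -0.0]
force: [-0.9, -0.0, 0.0]
grip_width: 0.181
[543.33306126 -21.78652398  71.41074129] (np.float64(-99.333875901953), array([-2.65509118e-05,  3.68124922e-05, -9.99999999e-01])) [-0.94192874 -0.01090682  0.03246797] 1.4780511609415377
```

View pics/w15.png

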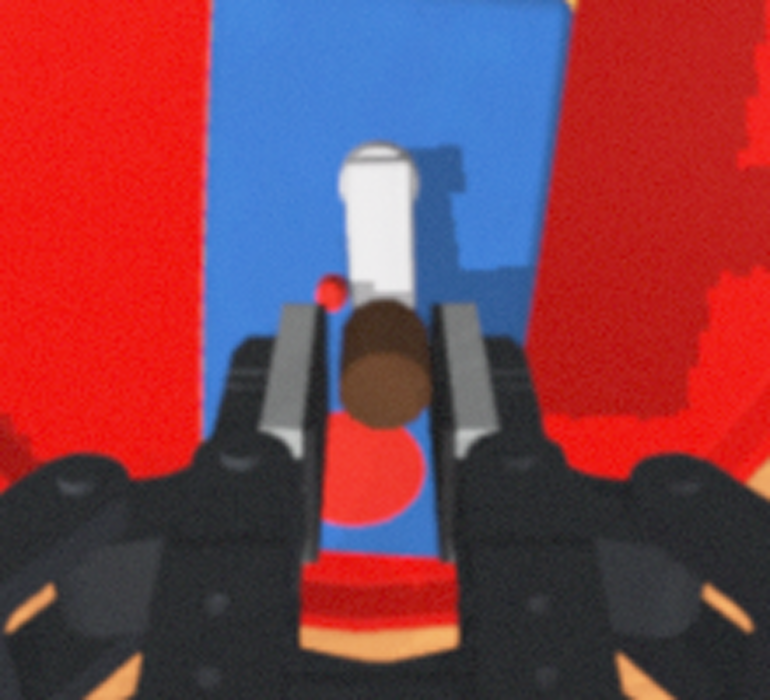

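```bash
python3 -m crank '{"dp":[[0.03,0.12,0],[0.03,0.12,0],[0.02,0.1,0],[0,0,0],[0,0,0]],"delta_rot":[[0,0,-3],[0,0,-2],[0,0,0],[0,0,0],[0,0,0]],"claw":[208,208,208,208,208]}' 20
python3 - <<'E'
from h import *
s=sense();print(s['eef_pos'],jaw(s),s['force'],s['joints'][5])
i,_=capture('wrist');save('w16.png',i,(150,150,370,350),3.5)
E
```

```text
time_s: 28.2
eef_pos: [544.1, -18.8, 71.4]
ee_rot: [0.0, 0.992, -0.125, 0.0]
force: [-0.4, -0.8, 0.9]
grip_width: 0.185
[544.11355627 -18.7521871   71.40428989] (np.float64(-104.35495612702319), array([ 2.05080107e-05, -1.70827107e-04, -9.99999985e-01])) [-0.37409544 -0.76862856  0.87074138] 1.571797168856218
```

View pics/w16.png

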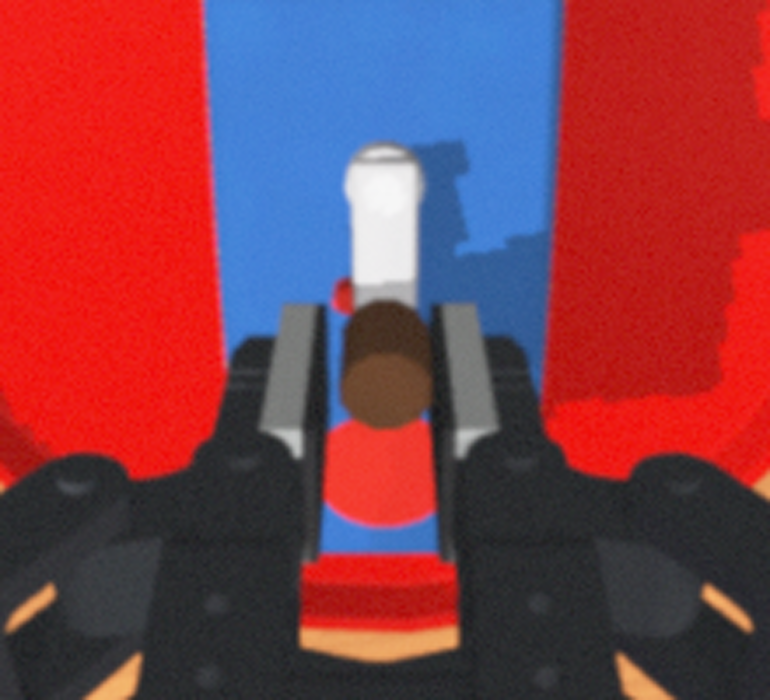

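The arm lies against the red pin, in line with the box axis. I open and rise.

```bash
python3 -m crank '{"dp":[[0,0,0],[0,0,0],[0,0,1],[0,0,2],[0,0,3],[0,0,3],[0,0,2],[0,0,1],[0,0,0],[0,0,0]],"delta_rot":[[0,0,0],[0,0,0],[0,0,0],[0,0,0],[0,0,0],[0,0,0],[0,0,0],[0,0,0],[0,0,0],[0,0,0]],"claw":[190,160,150,150,150,150,150,150,150,150]}' 20
python3 - <<'E'
from h import *
s=sense();print(s['eef_pos'],jaw(s),s['force'])
i,_=capture('wrist');save('w17.png',i,scale=1.5);H,S,V=hsv(i)
b=masks_of('wrist','music_box'); print([(x['centre'],x['p']) for x in b])
m=((H>95)&(H<128)&(S>120)&(V>110)); cn=comp(m,(150,100,360,280)); print('lid',wrect(cn,60,s))
for t in ['crank_axis','knob_mid']:
    for b in pinpoint('wrist',t): print(t,b['centre'],b['p'],wray(b['centre'],77 if t=='knob_mid' else 60,s).round(1))
E
```

```text
time_s: 29.25
eef_pos: [543.7, -18.5, 190.6]
ee_rot: [-0.0, 0.992, -0.126, -0.001]
force: [-0.1, 0.6, -0.4]
grip_width: 0.41
[543.70726562 -18.46469616 190.55765975] (np.float64(-104.47289598496316), array([-1.31620743e-03,  4.01428376e-04, -9.99999053e-01])) [-0.08114943  0.59146718 -0.37724616]
[([261.6, 175.6], 0.81), ([257.6, 107.4], 0.3)]
lid (array([546.1, -20.3]), 107.0, 53.1, -14.01)
crank_axis [259.8, 153.7] 0.68 [569.5 -27.   60. ]
knob_mid [256.8, 187.6] 0.52 [543.3 -17.3  77. ]
```

View pics/w17.png

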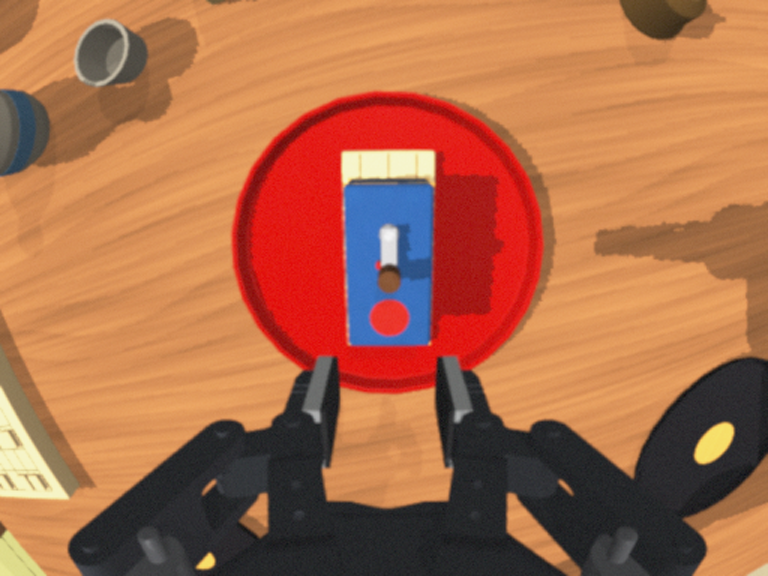

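```bash
python3 -m crank '{"dp":[[0,0,0],[0,0,0],[0,0,0]],"delta_rot":[[0,0,0],[0,0,0],[0,0,0]],"claw":[150,150,150]}'; python3 -c "
from rig import *
print(finish_job())"
```

```text
time_s: 29.75
eef_pos: [544.1, -18.6, 191.3]
ee_rot: [-0.0, 0.992, -0.126, -0.0]
force: [-0.1, 0.2, 0.9]
grip_width: 0.41
the job is handed in; nothing more can be done
None
```

The job is done and handed in at about 30 s of the 72 s allowed. No verdict was reported.

- **Board:** I laid it in the middle of the red tray. The wrist camera put it about 1 mm from the tray's centre.
- **Music box:** I gripped it at 20 N and lowered it in sub-millimetre steps until it rested on the board, pressing with only about 6 N. After I let go, it sat within 1 mm of the board's middle and within 0.1° of square.
- **Crank:** I held the knob loosely between the pads and turned it clockwise to its stop, with the wrist force staying around 1 N.

In the last picture the arm points at the red disc beside the pin, the box is square on the board, and the gripper is clear. The final box measurement was (546.1, -20.3), against (543.5, -19.8) before cranking. That 2.6 mm difference is close to the 2 mm calibration error and well inside the 20 mm limit, but a small slide can't be ruled out.

Two checks are missing: at release only the rear end of the board showed beyond the box, so I relied on its earlier position, and I did not measure the bystanders again. No move went near them and the wrist force stayed under 7 N at every reading.

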